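# Close a plate filter holder: wing nuts crisscross in two rounds

### The job

The filter holder on the bench is loaded and its four cover nuts are hand-loose: tighten the wing nuts clockwise in crisscross order (one nut, the one straight across from it, then the other pair), in a first round about a sixth of a turn each, and in a second round, again crisscross, each one home until it stops. Leave the small vent screw on the cover shut and everything else on the bench where it stands.

Things in the scene. Friction and masses are not known exactly. Their poses are not given: they have to be found in the camera images.
- holder: steel stand, fixed to the bench: base plate 250 x 260 mm, two tubular A-frames; it carries the tilted filter holder. Origin on the bench under the middle of the base plate; +z up; -x is the side towards which the cover leans (roughly away from the robot)
- cover: round stainless filter holder (164 mm diameter, forked lugs out to 107 mm radius) with its cover, tilted 26 deg. Origin: middle of the cover flange's upper face, 165 mm above the bench; +z square out of the face, +x up the slope. Inlet stub in the middle: 25 mm diameter, 34 mm high. Nuts at 93 mm radius, at +45, +135, -135, -45 deg from +x; vent on +x at 64 mm
- nut_a (a joint): turn of wing nut A, upper edge, +y side of the cover, opposite nut C; rad; 0 = home (hard stop, cover metal-to-metal on base), negative = angle still to tighten; grows clockwise as seen from outside. Starts between -2.1 and -1.65. Stays where left; takes 0.12 N m, rising to 0.2 N m near the stop; no travel along its axis
- nut_a_grip (a point): on the axis of wing nut A, 26 mm above the cover face, 10 mm below the wing tops, turning with the nut: +x along the wings, +z outwards. Steel wing nut: two flat wings 9 mm thick, 52 mm tip to tip, from 14 to 36 mm above the face, over a 22 mm hub whose top is 14 mm above the face. Pinch the wings' flat faces (square to the point's y) and turn
- nut_b (a joint): turn of wing nut B, lower edge, +y side of the cover, opposite nut D; rad; 0 = home (hard stop, cover metal-to-metal on base), negative = angle still to tighten; grows clockwise as seen from outside. Starts between -2.1 and -1.65. Stays where left; takes 0.12 N m, rising to 0.2 N m near the stop; no travel along its axis
- nut_b_grip (a point): on the axis of wing nut B, 26 mm above the cover face, 10 mm below the wing tops, turning with the nut: +x along the wings, +z outwards. Steel wing nut: two flat wings 9 mm thick, 52 mm tip to tip, from 14 to 36 mm above the face, over a 22 mm hub whose top is 14 mm above the face. Pinch the wings' flat faces (square to the point's y) and turn
- nut_c (a joint): turn of wing nut C, lower edge, -y side of the cover, opposite nut A; rad; 0 = home (hard stop, cover metal-to-metal on base), negative = angle still to tighten; grows clockwise as seen from outside. Starts between -2.1 and -1.65. Stays where left; takes 0.12 N m, rising to 0.2 N m near the stop; no travel along its axis
- nut_c_grip (a point): on the axis of wing nut C, 26 mm above the cover face, 10 mm below the wing tops, turning with the nut: +x along the wings, +z outwards. Steel wing nut: two flat wings 9 mm thick, 52 mm tip to tip, from 14 to 36 mm above the face, over a 22 mm hub whose top is 14 mm above the face. Pinch the wings' flat faces (square to the point's y) and turn
- nut_d (a joint): turn of wing nut D, upper edge, -y side of the cover, opposite nut B; rad; 0 = home (hard stop, cover metal-to-metal on base), negative = angle still to tighten; grows clockwise as seen from outside. Starts between -2.1 and -1.65. Stays where left; takes 0.12 N m, rising to 0.2 N m near the stop; no travel along its axis
- nut_d_grip (a point): on the axis of wing nut D, 26 mm above the cover face, 10 mm below the wing tops, turning with the nut: +x along the wings, +z outwards. Steel wing nut: two flat wings 9 mm thick, 52 mm tip to tip, from 14 to 36 mm above the face, over a 22 mm hub whose top is 14 mm above the face. Pinch the wings' flat faces (square to the point's y) and turn
- vent (a joint): turn of the small vent thumbscrew in the cover; rad; 0 = shut (as it stands at the start, hard stop), negative = opened by that angle, anticlockwise as seen from outside. To be left shut; turns easily (0.06 N m)
- vent_grip (a point): point on the axis of the vent thumbscrew, 30 mm above the cover face and 10 mm below the top of its tab, turning with it: +x along the tab, +z outwards. The tab is a flat steel thumb plate 8 mm thick, 26 mm long, from 20 to 40 mm above the face, on a 22 mm boss between the two upper nuts. Not a cover nut: leave it shut
- tube_rack: loose white rack 70 x 130 mm, 70 mm high with its orange-capped tubes, beside the stand; a bystander, to be left alone. Origin under its middle
- beaker: loose glass beaker, 70 mm diameter, 90 mm high, on the other side of the stand; a bystander, to be left alone. Origin under its middle
- pipe_clamp: loose steel pipe clamp ring, 62 mm, 10 mm high, lying by the stand; a bystander, to be left alone. Origin under its middle
- amber_bottle: loose amber bottle, 72 mm diameter, 160 mm high, beyond the stand on the left; a bystander, to be left alone. Origin under its middle
- tip_box: loose yellow box 85 x 125 mm, 73 mm high, beyond the stand on the right; a bystander, to be left alone. Origin under its middle
- spanner: loose open-ended spanner, 170 mm long, lying by the stand; a bystander, to be left alone. Origin under its middle

How it is judged:
By the outcome, as a careful person would: the job done as asked, in the order asked, and still so for the second after the job is handed in, with the robot touching nothing.
It also fails if it takes over 72 s, if anything falls off the work surface, if the arm or the gripper's body presses on something with over 40 N, if the wrist force passes 120 N, or if a joint passes its speed limit or range.

### The arm

A 7-joint arm with a two-finger parallel gripper is mounted at the origin on the work surface. World frame = base frame: x ahead of the robot, y to its left, z up, the work surface at z = 0. Lengths are in m, angles in rad, forces in N, time in s.
With the tool pointing down it reaches from about 0.425 to 0.875 m from the base axis. Payload 4.7 kg.
Tool frame: the origin (TCP) lies midway between the tips of the shut fingers; the grasp point (between the pads) lies 19 mm behind it; z points along the fingers, x is the direction in which the jaws open and shut, and the axes are right-handed (so a half turn about z gives the same grasp; the last joint's range is limited). The gripper opens to 85 mm and grips with 20 to 120 N. Pads are 22 mm wide; open, the fingers measure 114 mm over their backs; the gripper's body (76 mm by 85 mm) begins 54 mm behind the grasp point. The pads swing forward as they close: fully open they stand 13 mm farther back than shut.
Start: joints at [1.246, 0.321, -0.07, 1.45, 0.023, 1.371, -0.057], TCP at [0.216, -0.613, 0.206] pointing down, gripper open.
Joint ranges: [-2.86, 2.86], [-0.3, 2.09], [-1.38, 1.24], [0.06, 2.45], [-1.56, 4.7], [0.09, 2.05], [-2.69, 2.69]. Speed limits (rad/s): [2.57, 2.57, 3.14, 3.14, 3.14, 3.14, 3.14].

### API

Orientations are given as a unit quaternion [x, y, z, w].
In Python, from plant import telemetry, imaging, bot, models gives the robot as it stands. The module is installed in compiled form; this text tells all that it offers.
- The arm moves only by the shell command python3 -m creep 'ROWS' [FORCE]. ROWS is JSON, a list that holds one entry, the list of rows, each a list of 5 numbers: the closure, from 0 (fully open) to 1 (shut), then the shift along the tool's x, y, z in mm, then the turn about the tool's z in rad. In form: [[[hand, x, y, z, roll], ...]]. A call has 1 to 8 rows; each row shifts and turns the pose as measured when the row begins, along the tool's axes as they then stand; what a row does not reach is not made up. A row lasts 1/8 s, in which the tool goes at most 62.5 mm and 10.7 degrees, less where a joint would pass 70% of its speed; a pose out of reach is approached as far as the arm can. A call is refused whole if a number of a shift passes 62.5 or a number of a turn 0.188, either way. A call with a gripper value outside its range is refused whole. The fingers move at their own pace and stop on an object; FORCE is the grip in N (left out, the last holds). Time passes only in rows, so rows that do not move let the fingers close. It gives the time, the measured TCP pose, the force and the opening at its end, in the units of the state.
- telemetry.read_state(): the state, without advancing time (a new reading comes with each control period).
- imaging.get_image(name): name is "side" or "top"; returns a dict with "img" (400x640x3 uint8, red, green, blue), "range_z" (400x640 float32, m along the optical axis (not along the pixel's ray), 0 where there is no reading), "fx", "fy", "cx", "cy" (pixels), "k1" (the pictures are not rectified: a ray, as slopes to the right and down, at radius r is drawn at 1 + k1 r^2 times it, then the intrinsics apply), "world_from_camera" (4x4, takes a point from camera to world coordinates). Camera axes: x right, y up, looking along -z (the intrinsics and any distortion apply to the point x, -y, -z); pixel columns grow to the right and rows downward; lengths in m; the calibration is good to about 2 mm. A picture is of the moment at which its call begins.
- bot.finish_job(): hands the job in, once; it reports no verdict.
Trained networks look in the newest picture that a camera, given by its name, has taken for a name from the list of things; names that differ only in an ending like _2 or _b are one class to them, and where a whole thing is asked for, a point or a joint stands for the part that bears it (a point fixed in the world has none). Each returns a list of dicts, best first, with "confidence" (0 to 1); they miss things now and then, are a little off and sometimes report something else, mostly with a low value. They report only what shows in the picture. A call takes as long as a camera call.
- models.spot_in(camera, label): "position" ([row, column] as shares, 0 to 1, of the picture: columns of its width, rows of its height, amid what is visible of it).
- models.masks_of(camera, label): "mask" (400x640 bool, what is visible of it) and "position" ([row, column] as shares, 0 to 1, of the picture: columns of its width, rows of its height, amid what is visible of it).
- models.place_of(camera, label): "position" ([row, column] as shares, 0 to 1, of the picture: columns of its width, rows of its height: a listed point, or the origin of a listed thing).
The state is a dict: "clock": time; "joints": joint angles; "qvel": joint speeds; "joint_efforts": joint torques, N m; "tcp_pos": TCP position; "tcp_rot": TCP orientation; "ft_force": force on the tool from outside, world axes, zero at the start; "ft_torque": the same for the moment, N m; "gripper_width": finger opening in m.
Only numpy, scipy, OpenCV 4.12 (cv2) and the standard library are available. Lean on these libraries where they do the work, as an engineer would, in place of code of your own. Each camera call takes 0.05 s, during which the arm holds its last target. There are 200 camera calls.

## Working session

There is one attempt and no reset: what is moved stays moved. The work goes in short steps, Python scripts to look and compute and a shell command to move; the robot and the scene stay as the last step left them, time stands still between calls to the robot, and variables do not carry over. Pictures are saved under pics/ and viewed, about 8 in all and at most 12, crops included, and the job is handed in when it is done.

```bash
mkdir -p pics; ls
cat > h.py <<'E'
import numpy as np,cv2,sys
from plant import telemetry,imaging,bot,models
from scipy.spatial.transform import Rotation as R
def ray(im,u,v):
    x=(u-im['cx'])/im['fx'];y=(v-im['cy'])/im['fy']
    r=np.hypot(x,y);s=r
    for _ in range(20): s=r/(1+im['k1']*s*s)
    k=s/r if r>0 else 1
    return np.array([x*k,-y*k,-1.])
def pt(im,u,v,d): return (im['world_from_camera']@np.r_[ray(im,u,v)*d,1])[:3]
def proj(im,P):
    c=np.linalg.inv(im['world_from_camera'])@np.r_[P,1]
    x,y=c[0]/-c[2],-c[1]/-c[2];k=1+im['k1']*(x*x+y*y)
    return np.array([im['fx']*x*k+im['cx'],im['fy']*y*k+im['cy']])
def save(im,n): cv2.imwrite('pics/'+n,im['img'][:,:,::-1])
E
python3 - <<'E'
from h import *
s=telemetry.read_state()
for k in s: print(k,np.round(s[k],3))
print(R.from_quat(s['tcp_rot']).as_matrix().round(3))
for c in('side','top'):
    im=imaging.get_image(c);save(im,c+'0.png')
    print(c,im['fx'],im['cx'],im['cy'],im['k1'],im['world_from_camera'].round(3).tolist())
    for l in('cover','nut_a_grip','vent_grip','holder'):
        for d in models.place_of(c,l)[:5]:
            v,u=d['position'][0]*400,d['position'][1]*640
            z=im['range_z'][int(v),int(u)]
            print(l,round(d['confidence'],2),int(u),int(v),pt(im,u,v,z).round(3))
E
```

```text
pics
clock 0.0
joints [ 1.246  0.322 -0.07   1.452  0.023  1.371 -0.057]
qvel [-0.    -0.    -0.001  0.002  0.001 -0.001  0.   ]
joint_efforts [-0.0000e+00 -4.9358e+01 -3.8200e-01 -3.1433e+01  1.3000e-02  1.1000e-02
 -0.0000e+00]
tcp_pos [ 0.216 -0.612  0.205]
tcp_rot [ 0.816 -0.578 -0.001 -0.001]
ft_force [-0.148  0.527 -0.585]
ft_torque [-0.045 -0.041  0.026]
gripper_width 0.085
[[ 0.332 -0.943 -0.001]
 [-0.943 -0.332  0.002]
 [-0.002  0.    -1.   ]]
side 394.9115391796347 313.4559865993951 200.00839174274356 -0.03323958322366447 [[-0.774, 0.43, -0.465, 0.094], [-0.633, -0.525, 0.569, 0.615], [0.001, 0.734, 0.679, 0.848], [0.0, 0.0, 0.0, 1.0]]
cover 0.84 298 197 [0.592 0.068 0.174]
nut_a_grip 0.66 330 173 [ 0.553 -0.015  0.22 ]
nut_a_grip 0.32 197 280 [0.673 0.352 0.054]
vent_grip 0.41 316 187 [0.543 0.054 0.226]
vent_grip 0.22 374 253 [ 0.404 -0.027  0.007]
holder 0.61 299 239 [0.591 0.068 0.013]
holder 0.27 261 302 [0.507 0.3   0.059]
top 388.22711090631464 311.9374021048208 200.19438530105015 0.00027621987194024605 [[0.013, 0.987, -0.158, 0.362], [-1.0, 0.01, -0.02, 0.012], [-0.018, 0.158, 0.987, 1.27], [0.0, 0.0, 0.0, 1.0]]
cover 0.75 302 185 [0.581 0.062 0.176]
nut_a_grip 0.45 329 249 [ 0.405 -0.023 -0.001]
nut_a_grip 0.42 329 193 [ 0.55  -0.016  0.217]
vent_grip 0.64 303 195 [0.542 0.056 0.224]
```

View pics/side0.png

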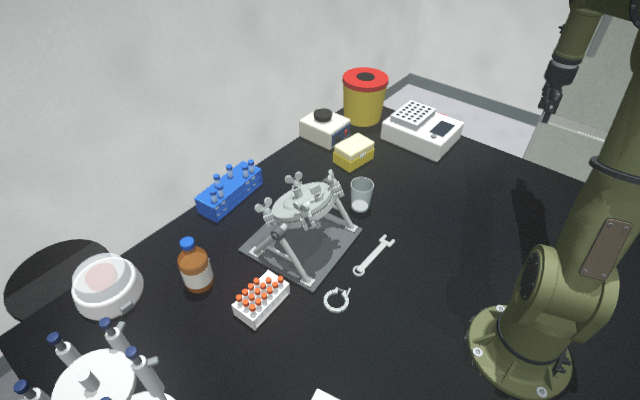

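View pics/top0.png

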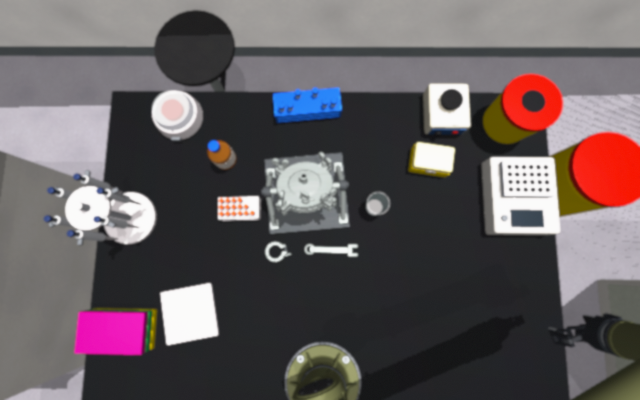

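The stand is at about (0.587, 0.065), with the cover leaning away from the robot. In the top view its middle is near pixel (302,185); in the side view it is near (298,197). Next I'll fit the cover pose and wing angles from the depth.

```bash
cat >> h.py <<'E'
T=np.radians(26)
def frame(p): # p = x,y,yaw
    Rh=R.from_euler('z',p[2]).as_matrix()
    x=Rh@[np.cos(T),0,np.sin(T)]; z=Rh@[-np.sin(T),0,np.cos(T)]
    return np.array([p[0],p[1],.165]),np.c_[x,np.cross(z,x),z]
NUT={k:.093*np.array([np.cos(a),np.sin(a)]) for k,a in zip('abcd',np.radians([45,135,-135,-45]))}
def cloud(im):
    d=im['range_z'];o=[]
    for v in range(100,300):
        for u in range(200,420):
            if d[v,u]>0:
                P=pt(im,u,v,d[v,u])
                if abs(P[0]-.587)<.15 and abs(P[1]-.065)<.15 and P[2]>.08:o.append(P)
    return np.array(o)
E
cat > fit.py <<'E'
from h import *
from scipy.optimize import minimize
C={c:cloud(imaging.get_image(c)) for c in('side','top')}
np.savez('cl.npz',**C)
feats=np.array(list(NUT.values())+[[0,0],[.064,0]])
def loc(p,P): o,M=frame(p);return (P-o)@M
for n,P in list(C.items())+[('both',np.vstack(list(C.values())))]:
    def cost(q):
        p=q[:3];L=loc(p,P); r=np.hypot(L[:,0],L[:,1])
        H=L[(L[:,2]>.018)&(L[:,2]<.045)&(r<.13)][:,:2]
        d=np.min(np.linalg.norm(H[:,None]-feats,axis=2),axis=1)
        f=L[(r<.075)&(r>.02)&(np.abs(L[:,2]-q[3])<.012)]
        return np.mean(np.minimum(d,.03)**2)*1e6
    best=min((minimize(cost,[.587+dx,.065,np.pi+a,0],method='Nelder-Mead',options=dict(initial_simplex=[[.587+dx,.065,np.pi+a,0],[.60+dx,.065,np.pi+a,0],[.587+dx,.08,np.pi+a,0],[.587+dx,.065,np.pi+a+.15,0],[.587+dx,.065,np.pi+a,.005]])) for a in(-.2,0,.2) for dx in(-.01,0,.01)),key=lambda r:r.fun)
    p=best.x[:3];L=loc(p,P);r=np.hypot(L[:,0],L[:,1])
    face=L[(r<.06)&(r>.025)&(np.abs(L[:,2])<.015),2]
    print(n,p.round(4),round(best.fun,1),'face',np.median(face).round(4),len(face))
    for k,c in NUT.items():
        m=(np.hypot(*(L[:,:2]-c).T)<.032)&(L[:,2]>.018)&(L[:,2]<.042)
        H=L[m]
        if len(H)<4: print(k,len(H));continue
        w,V=np.linalg.eigh(np.cov(H[:,:2].T));v=V[:,1]
        print(k,len(H),'off mm',((H[:,:2].mean(0)-c)*1e3).round(1),'wing ang',np.degrees(np.arctan2(v[1],v[0])).round(0)%180,'std mm',(np.sqrt(w)*1e3).round(1),'zmax',H[:,2].max().round(3))
E
python3 fit.py
python3 - <<'E'
from h import *
a=imaging.get_image('side');b=imaging.get_image('top')
A=cv2.resize(a['img'][150:270,240:370],None,fx=4,fy=4,interpolation=2)
B=cv2.resize(b['img'][140:240,255:355],(400,400),interpolation=2)
o=np.zeros((480,800,3),np.uint8);o[:480,:400]=A[:,60:460];o[:400,400:]=B
cv2.imwrite('pics/crop1.png',o[:,:,::-1])
E
```

```text
side [0.587  0.0631 3.2376] 195.7 face 0.0045 366
a 66 off mm [ 1.1 -1.8] wing ang 119.0 std mm [ 2.7 16.9] zmax 0.037
b 109 off mm [-0.8  0.6] wing ang 37.0 std mm [ 2.4 15. ] zmax 0.038
c 123 off mm [-0.3  0.1] wing ang 74.0 std mm [ 2.6 15.1] zmax 0.036
d 115 off mm [0.9 0.1] wing ang 171.0 std mm [ 2.7 15.9] zmax 0.038
top [0.586  0.0589 3.2477] 193.5 face 0.0039 775
a 93 off mm [-0.6 -0.3] wing ang 121.0 std mm [ 3.2 15.4] zmax 0.04
b 74 off mm [0.2 0. ] wing ang 37.0 std mm [ 2.8 15.4] zmax 0.039
c 88 off mm [-0.8  0.8] wing ang 75.0 std mm [ 2.9 15. ] zmax 0.039
d 63 off mm [ 0.1 -0.1] wing ang 168.0 std mm [ 2.8 15.2] zmax 0.039
both [0.5869 0.0613 3.2414] 199.5 face 0.0037 1137
a 158 off mm [ 0.4 -0.2] wing ang 120.0 std mm [ 3.2 16.3] zmax 0.039
b 183 off mm [-0.2  0.2] wing ang 37.0 std mm [ 2.6 15.2] zmax 0.039
c 209 off mm [-0.2  0.4] wing ang 74.0 std mm [ 2.7 15.2] zmax 0.039
d 178 off mm [ 0.8 -0.3] wing ang 170.0 std mm [ 3.5 15.6] zmax 0.038
```

View pics/crop1.png

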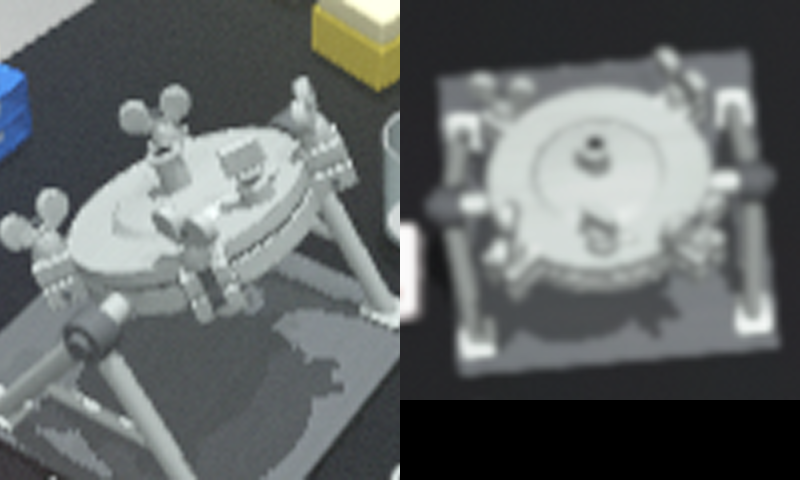

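The picture agrees with the fit. All four wings are clear of each other, at cover-frame angles a 120°, b 37°, c 74° and d 170°. Tightening makes these angles smaller. The tool can only stay vertical, so I'll grip the wing tops and turn.

```bash
cat > go.py <<'E'
# usage: go.py nut theta_deg height_mm : shift (tool axes, mm) and roll still to go
from h import *
POSE=[.5868,.061,3.2414]
n,th,h=sys.argv[1],np.radians(float(sys.argv[2])),float(sys.argv[3])/1e3
o,M=frame(POSE); P=o+M@np.r_[NUT[n],.021]+[0,0,h]
w=M@[np.cos(th),np.sin(th),0]
s=telemetry.read_state();B=R.from_quat(s['tcp_rot']).as_matrix()
d=B.T@(P-s['tcp_pos'])*1e3
wl=B.T@w; r=(np.arctan2(-wl[0],wl[1])+np.pi/2)%np.pi-np.pi/2
print('target',P.round(3),'tcp',s['tcp_pos'].round(3),'shift',d.round(1),'roll',round(r,3),'or',round(r-np.sign(r)*np.pi,3),
 'j7',s['joints'][6].round(2),'clock',round(s['clock'],2),'w',round(s['gripper_width']*1e3,1),'tilt',np.degrees(np.arccos(-B[2,2])).round(1),'F',s['ft_force'].round(1),'T',s['ft_torque'].round(2))
# wing angle the tool now implies
y=B[:,1]; a=[t for t in np.radians(np.arange(0,180,.25))]
e=[abs(np.cross((M@[np.cos(t),np.sin(t),0])[:2],y[:2])/np.linalg.norm((M@[np.cos(t),np.sin(t),0])[:2])) for t in a]
print('tool wing angle',np.degrees(a[int(np.argmin(e))]))
E
python3 go.py a 120 60 2>/dev/null; python3 -m creep '[[[0.6,0,0,-50,0],[0.6,0,0,-50,0]]]' 20;  python3 go.py a 120 60 2>/dev/null
```

```text
target [ 0.544 -0.009  0.273] tcp [ 0.216 -0.613  0.206] shift [-460.4 -509.7  -66.5] roll 1.331 or -1.81 j7 -0.06 clock 0.7 w 85.7 tilt 0.0 F [ 0.3  0.3 -0.3] T [ 0.03 -0.01  0.03]
tool wing angle 12.25
clock: 0.95
tcp_pos: [0.215, -0.6107, 0.303]
tcp_rot: [0.816, -0.578, -0.004, -0.003]
ft_force: [0.2, 0.0, -0.8]
gripper_width: 0.0516
target [ 0.544 -0.009  0.273] tcp [ 0.215 -0.611  0.303] shift [-457.6 -509.9   34.8] roll 1.332 or -1.81 j7 -0.05 clock 0.95 w 51.6 tilt 0.6 F [ 0.2  0.  -0.8] T [-0.04 -0.07  0.01]
tool wing angle 12.25
```

```bash
python3 -m creep '[[[0.6,-41,-46,0,0],[0.6,-41,-46,0,0],[0.6,-41,-46,0,0],[0.6,-41,-46,0,0],[0.6,-41,-46,0,0],[0.6,-41,-46,0,0],[0.6,-41,-46,0,0],[0.6,-41,-46,0,0]]]';  python3 go.py a 120 60 2>/dev/null
```

```text
clock: 1.95
tcp_pos: [0.457, -0.1792, 0.3095]
tcp_rot: [0.813, -0.582, 0.003, 0.001]
ft_force: [1.0, -0.5, -0.1]
gripper_width: 0.0338
target [ 0.544 -0.009  0.273] tcp [ 0.457 -0.179  0.31 ] shift [-133.2 -136.6   36.2] roll 1.32 or -1.822 j7 -0.91 clock 1.95 w 33.8 tilt 0.4 F [ 1.  -0.5 -0.1] T [-0.05 -0.1   0.02]
tool wing angle 11.75
```

```bash
python3 -m creep '[[[0.6,-44,-44,0,0],[0.6,-44,-44,0,0],[0.6,-44,-46,0,0],[0.6,0,0,0,-0.18],[0.6,0,0,0,-0.18],[0.6,0,0,0,-0.18],[0.6,0,0,0,-0.18],[0.6,0,0,0,-0.18]]]';  python3 -m creep '[[[0.6,0,0,0,-0.18],[0.6,0,0,0,-0.18],[0.6,0,0,0,-0.18],[0.6,0,0,0,-0.18],[0.6,0,0,0,-0.18],[0.6,0,0,0,0]]]'; python3 go.py a 120 0 2>/dev/null
```

```text
clock: 2.95
tcp_pos: [0.5418, -0.0028, 0.3107]
tcp_rot: [0.988, -0.154, 0.005, 0.002]
ft_force: [-0.2, 0.9, -0.6]
gripper_width: 0.0345
clock: 3.7
tcp_pos: [0.5417, -0.0029, 0.3116]
tcp_rot: [0.952, 0.305, 0.004, 0.005]
ft_force: [-0.4, -0.3, 0.3]
gripper_width: 0.0343
target [ 0.544 -0.009  0.213] tcp [ 0.542 -0.003  0.312] shift [-2.5  5.4 98.9] roll 0.042 or -3.1 j7 0.52 clock 3.7 w 34.3 tilt 0.7 F [-0.4 -0.3  0.3] T [0.02 0.02 0.03]
tool wing angle 122.50000000000001
```

```bash
python3 -m creep '[[[0.6,-2.5,5.5,45,0.04],[0.6,0,0,35,0],[0.6,0,0,0,0]]]'; python3 go.py a 120 0 2>/dev/null
```

```text
clock: 4.08
tcp_pos: [0.5445, -0.0096, 0.231]
tcp_rot: [0.96, 0.28, 0.005, 0.005]
ft_force: [-0.0, -0.0, 0.9]
gripper_width: 0.0345
target [ 0.544 -0.009  0.213] tcp [ 0.544 -0.01   0.231] shift [-0.7 -0.8 18.3] roll -0.01 or 3.132 j7 0.46 clock 4.08 w 34.5 tilt 0.8 F [-0.  -0.   0.9] T [ 0.03 -0.01 -0.04]
tool wing angle 119.25000000000001
```

```bash
python3 -m creep '[[[0.6,0,0,10,0],[0.6,0,0,8,0],[1,0,0,0,0],[1,0,0,0,0],[1,0,0,0,0]]]' 40; python3 go.py a 120 0 2>/dev/null
python3 - <<'E'
from h import *
a=imaging.get_image('side');b=imaging.get_image('top')
A=cv2.resize(a['img'][130:270,250:390],(480,480),interpolation=2)
B=cv2.resize(b['img'][140:240,255:355],(320,320),interpolation=2)
o=np.zeros((480,800,3),np.uint8);o[:480,:480]=A;o[:320,480:]=B
cv2.imwrite('pics/grip1.png',o[:,:,::-1])
E
```

```text
clock: 4.7
tcp_pos: [0.5473, -0.0095, 0.2164]
tcp_rot: [0.96, 0.278, 0.008, 0.006]
ft_force: [-1.1, 0.0, 0.2]
gripper_width: 0.0
target [ 0.544 -0.009  0.213] tcp [ 0.547 -0.009  0.216] shift [-3.  -2.   3.6] roll -0.012 or 3.13 j7 0.45 clock 4.7 w 0.0 tilt 1.2 F [-1.1  0.   0.2] T [-0.04 -0.01 -0.01]
tool wing angle 119.0
```

View pics/grip1.png

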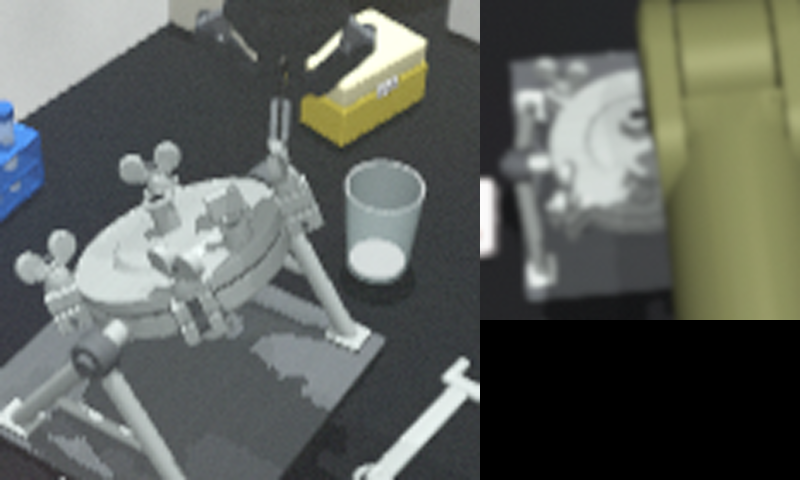

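```bash
python3 - <<'E' 2>/dev/null
from h import *
a=imaging.get_image('side')
s=telemetry.read_state()
o,M=frame([.5868,.061,3.2414])
im=a['img'][90:240,240:400].copy();im=cv2.resize(im,None,fx=4,fy=4,interpolation=2)
def dot(P,c):
    u,v=proj(a,P);q=(int((u-240+.5)*4),int((v-90+.5)*4));print(c,q);cv2.circle(im,q,3,c,-1)
dot(np.array(s['tcp_pos']),(255,0,0))
for k in NUT:
  for h,c in((.014,(0,255,0)),(.036,(0,0,255))): dot(o+M@np.r_[NUT[k],h],c)
cv2.imwrite('pics/chk.png',im[:,:,::-1])
for l in('nut_a_grip',):
  for d in models.place_of('side',l): print(d['confidence'],d['position'][1]*640,d['position'][0]*400)
E
```

```text
(255, 0, 0) (366, 348)
(0, 255, 0) (374, 364)
(0, 0, 255) (362, 334)
(0, 255, 0) (224, 367)
(0, 0, 255) (212, 339)
(0, 255, 0) (104, 478)
(0, 0, 255) (90, 449)
(0, 255, 0) (256, 485)
(0, 0, 255) (241, 454)
0.45 332.288 172.0
```

View pics/chk.png

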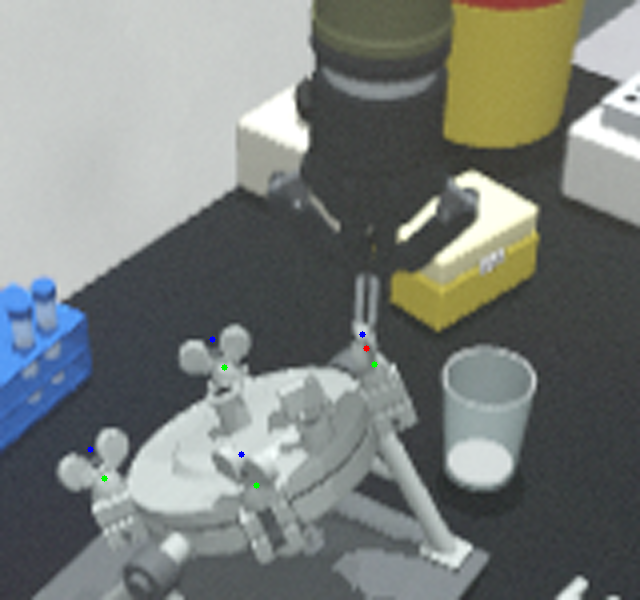

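The fingers shut right over nut A and met nothing (opening 0). The wings are two round ears with a gap between them, and only narrow tips reached in. The pads sit 19 mm behind the tips, so I need to go deeper.

```bash
python3 -m creep '[[[0.65,0,0,0,0],[0.65,0,0,0,0],[0.65,-3,-2,8,0],[0.65,0,0,2,0],[1,0,0,0,0],[1,0,0,0,0],[1,0,0,0,0]]]' 40; python3 go.py a 120 0 2>/dev/null
```

```text
clock: 5.78
tcp_pos: [0.5439, -0.0093, 0.2058]
tcp_rot: [0.96, 0.278, 0.009, 0.007]
ft_force: [-1.2, -0.3, 0.6]
gripper_width: -0.0002
target [ 0.544 -0.009  0.213] tcp [ 0.544 -0.009  0.206] shift [-0.2  0.1 -6.9] roll -0.011 or 3.13 j7 0.45 clock 5.78 w -0.2 tilt 1.2 F [-1.2 -0.3  0.6] T [ 0.04 -0.   -0.03]
tool wing angle 119.25000000000001
```

```bash
python3 - <<'E' 2>/dev/null
from h import *
a=imaging.get_image('side')
im=cv2.resize(a['img'][140:205,300:365],None,fx=8,fy=8,interpolation=cv2.INTER_NEAREST)
cv2.imwrite('pics/z1.png',im[:,:,::-1])
s=telemetry.read_state();B=R.from_quat(s['tcp_rot']).as_matrix();o,M=frame([.5868,.061,3.2414])
# points near nut A: tool-frame and cover-frame coords
d=a['range_z']
for v in range(150,185,2):
    row=[]
    for u in range(322,343,1):
        P=pt(a,u,v,d[v,u]);t=B.T@(P-s['tcp_pos'])*1e3
        row.append('%4d/%4d'%(t[1],t[2]) if np.linalg.norm(t)<70 else '   .')
    print(v,*row[::2])
E
```

```text
150    .    .    .    .    .    .    .    .    .    .    .
152    .    .    .    .    .    .    .    .    .    .    .
154    .    .    .    .    .    .    .    .    .    .    .
156    .    .    .    .    .    .    .    .    .    .    .
158    .    .    .    .    .    1/ -69    .    .    .    .    .
160    .    .    .    .    .   -5/ -68    .    .    .    .    .
162    .    .    .  -11/ -66    .   -3/ -61    .    .    .   -6/ -66    .
164    .    .    .   -5/ -55   -9/ -59  -10/ -60   -9/ -60  -11/ -62   -8/ -60    .    .
166    .    .    .   -9/ -52  -13/ -56  -13/ -56  -11/ -56   -5/ -51   -1/ -49    .    .
168    .    .    .   -8/ -45  -10/ -47  -13/ -50    .   -4/ -44    .    .    .
170    .    .    .   -6/ -37  -13/ -43  -11/ -42  -10/ -42   -6/ -39    .    .    .
172    .    .    .   -8/ -33   -9/ -34  -11/ -36  -11/ -36   -6/ -33    .    .    .
174    .    .    .    .  -10/ -28  -10/ -29  -11/ -30    .    .    .    .
176    .    .    .   -8/ -20  -13/ -25    7/  -7    .    .    .    .    .
178    .    .    .  -15/ -19  -18/ -22   -6/ -13    .    .    .    .    .
180    .    .    .  -20/ -17  -20/ -18  -14/ -13    0/  -1    3/   1    .    .    .
182    .    .    .    .  -21/ -12  -22/ -13   -4/   1   -4/   0   10/  13    .    .
184   17/  31   18/  31   13/  26    .   -6/   7   -8/   4   -7/   5   -7/   4   -1/   8    .    .
```

View pics/z1.png

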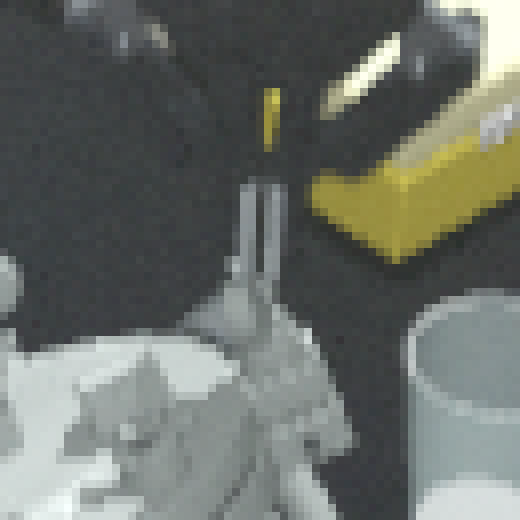

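```bash
python3 -m creep '[[[1,0,0,0,0.18],[1,0,0,0,0.18]]]' 40; python3 go.py a 120 0 2>/dev/null
python3 - <<'E' 2>/dev/null
from h import *
a=imaging.get_image('side')
im=cv2.resize(a['img'][140:205,300:365],None,fx=8,fy=8,interpolation=cv2.INTER_NEAREST)
cv2.imwrite('pics/z2.png',im[:,:,::-1])
E
```

```text
clock: 6.08
tcp_pos: [0.5431, -0.0097, 0.2055]
tcp_rot: [0.995, 0.097, 0.009, 0.005]
ft_force: [-0.8, 0.4, 1.4]
gripper_width: -0.0002
target [ 0.544 -0.009  0.213] tcp [ 0.543 -0.01   0.205] shift [ 0.8 -0.  -7.2] roll -0.382 or 2.759 j7 0.08 clock 6.08 w -0.2 tilt 1.1 F [-0.8  0.4  1.4] T [-0.02  0.08  0.  ]
tool wing angle 96.00000000000001
```

View pics/z2.png

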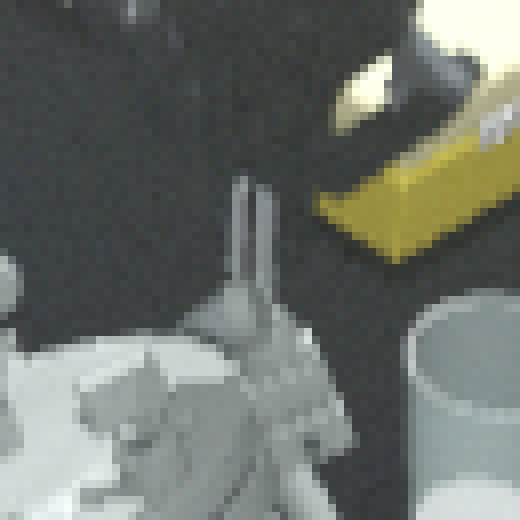

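```bash
python3 -m creep '[[[0.65,0,0,0,0],[0.65,0,0,0,0],[0.65,0,0,-50,0],[0.65,0,0,-20,0]]]' 40
cat > nuts.py <<'E'
from h import *
P=[.5868,.061,3.2414];o,M=frame(P)
c=sys.argv[1] if len(sys.argv)>1 else 'side'
im=imaging.get_image(c);L=(cloud(im)-o)@M
for k,q in NUT.items():
    H=L[(np.hypot(*(L[:,:2]-q).T)<.032)&(L[:,2]>.018)&(L[:,2]<.042)]
    if len(H)<8: print(k,len(H));continue
    w,V=np.linalg.eigh(np.cov(H[:,:2].T));v=V[:,1]
    print(k,len(H),'off',((H[:,:2].mean(0)-q)*1e3).round(1),'ang',(np.degrees(np.arctan2(v[1],v[0]))%180).round(1),'std',(np.sqrt(w)*1e3).round(1))
    if k in sys.argv[2:]:
        D=(H[:,:2]-q)@v*1e3; print(sorted(zip(D.round(),(H[:,2]*1e3).round())))
E
python3 nuts.py side a
```

```text
clock: 6.62
tcp_pos: [0.5399, -0.0093, 0.2746]
tcp_rot: [0.995, 0.099, 0.006, 0.004]
ft_force: [-0.2, -0.0, -1.2]
gripper_width: 0.0299
a 68 off [ 1.1 -4.3] ang 119.3 std [ 2.7 16.7]
[(np.float64(-25.0), np.float64(27.0)), (np.float64(-24.0), np.float64(23.0)), (np.float64(-24.0), np.float64(25.0)), (np.float64(-24.0), np.float64(28.0)), (np.float64(-24.0), np.float64(30.0)), (np.float64(-24.0), np.float64(32.0)), (np.float64(-23.0), np.float64(24.0)), (np.float64(-23.0), np.float64(28.0)), (np.float64(-23.0), np.float64(30.0)), (np.float64(-23.0), np.float64(34.0)), (np.float64(-22.0), np.float64(20.0)), (np.float64(-22.0), np.float64(21.0)), (np.float64(-22.0), np.float64(22.0)), (np.float64(-22.0), np.float64(30.0)), (np.float64(-22.0), np.float64(30.0)), (np.float64(-21.0), np.float64(19.0)), (np.float64(-21.0), np.float64(25.0)), (np.float64(-20.0), np.float64(23.0)), (np.float64(-20.0), np.float64(31.0)), (np.float64(-20.0), np.float64(32.0)), (np.float64(-19.0), np.float64(25.0)), (np.float64(-19.0), np.float64(33.0)), (np.float64(-19.0), np.float64(34.0)), (np.float64(-19.0),
[... 1138 characters left out ...]
(12.0), np.float64(34.0)), (np.float64(13.0), np.float64(36.0)), (np.float64(13.0), np.float64(37.0)), (np.float64(14.0), np.float64(31.0)), (np.float64(15.0), np.float64(22.0)), (np.float64(15.0), np.float64(28.0)), (np.float64(15.0), np.float64(34.0)), (np.float64(16.0), np.float64(34.0)), (np.float64(18.0), np.float64(23.0)), (np.float64(18.0), np.float64(35.0)), (np.float64(19.0), np.float64(35.0)), (np.float64(19.0), np.float64(36.0)), (np.float64(23.0), np.float64(30.0)), (np.float64(24.0), np.float64(23.0)), (np.float64(24.0), np.float64(35.0))]
b 108 off [-0.9 -1.2] ang 35.5 std [ 2.4 15.3]
c 120 off [-0.9 -1.3] ang 73.1 std [ 2.4 15. ]
d 116 off [ 0.  -2.3] ang 171.1 std [ 2.8 16. ]
```

```bash
python3 - <<'E' 2>/dev/null
from h import *
a=imaging.get_image('side')
s=telemetry.read_state();B=R.from_quat(s['tcp_rot']).as_matrix()
d=a['range_z'];o=[]
for v in range(100,200):
  for u in range(290,380):
    if d[v,u]>0:
      t=B.T@(pt(a,u,v,d[v,u])-s['tcp_pos'])*1e3
      if abs(t[0])<60 and abs(t[1])<30 and -100<t[2]<30:o.append(np.r_[t,a['img'][v,u].mean(),u,v])
o=np.array(o)
for z in range(-100,30,6):
  m=o[(o[:,2]>=z)&(o[:,2]<z+6)]
  if len(m):print(z,len(m),'x',m[:,0].min().round(),np.median(m[:,0]).round(),m[:,0].max().round(),'y',m[:,1].min().round(),m[:,1].max().round(),'grey',m[:,3].mean().round())
u,v=proj(a,np.array(s['tcp_pos']));print(u,v)
im=cv2.resize(a['img'][100:200,280:380],None,fx=6,fy=6,interpolation=cv2.INTER_NEAREST)
cv2.circle(im,(int((u-280+.5)*6),int((v-100+.5)*6)),4,(255,0,0),-1)
cv2.imwrite('pics/z3.png',im[:,:,::-1])
E
```

```text
-100 83 x -56.0 -15.0 57.0 y -20.0 14.0 grey 71.0
-94 74 x -52.0 -14.0 55.0 y -18.0 14.0 grey 71.0
-88 82 x -49.0 21.0 50.0 y -17.0 11.0 grey 73.0
-82 89 x -47.0 -21.0 50.0 y -15.0 11.0 grey 72.0
-76 59 x -43.0 18.0 47.0 y -16.0 12.0 grey 85.0
-70 29 x -30.0 17.0 35.0 y -14.0 10.0 grey 85.0
-64 34 x -28.0 16.0 29.0 y -13.0 10.0 grey 90.0
-58 40 x -28.0 -18.0 28.0 y -14.0 14.0 grey 94.0
-52 35 x -28.0 -14.0 29.0 y -12.0 6.0 grey 92.0
-46 35 x -27.0 -16.0 28.0 y -14.0 8.0 grey 89.0
-40 25 x -28.0 16.0 28.0 y -13.0 7.0 grey 98.0
-34 22 x -21.0 16.0 28.0 y -13.0 8.0 grey 106.0
-28 3 x -20.0 15.0 16.0 y -8.0 -5.0 grey 95.0
334.24558236967204 159.08011001192588
```

View pics/z3.png

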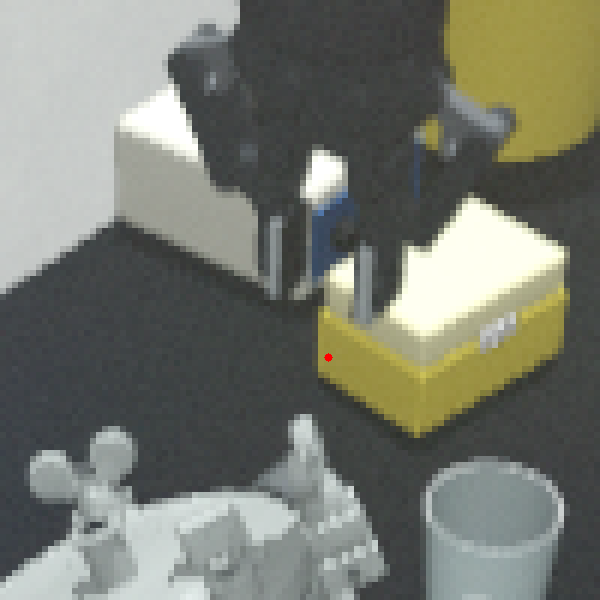

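The real fingertips sit about 25 mm above the reported TCP: red dot at (328,357), fingers ending at about (275,297) and (363,323). That explains the empty grip, so I'll go about 25 mm deeper.

```bash
python3 -m creep '[[[0.6,0,0,0,-0.18],[0.6,0,0,0,-0.18],[0.6,0,0,0,0]]]'; python3 go.py a 119.5 -22 2>/dev/null
```

```text
clock: 7.1
tcp_pos: [0.5388, -0.0099, 0.2708]
tcp_rot: [0.96, 0.281, 0.003, 0.005]
ft_force: [0.8, 0.5, 0.5]
gripper_width: 0.0343
target [ 0.544 -0.009  0.191] tcp [ 0.539 -0.01   0.271] shift [ 4.1  1.3 80.1] roll -0.001 or 3.141 j7 0.48 clock 7.1 w 34.3 tilt 0.7 F [0.8 0.5 0.5] T [0.04 0.   0.01]
tool wing angle 119.5
```

```bash
python3 -m creep '[[[0.6,4,1,45,0],[0.6,0,0,20,0],[0.6,0,0,0,0]]]'; python3 go.py a 119.5 -22 2>/dev/null;  python3 -m creep '[[[0.6,0,0,7,0],[0.6,0,0,7,0],[1,0,0,0,0],[1,0,0,0,0],[1,0,0,0,0]]]' 40; python3 go.py a 119.5 -22 2>/dev/null
```

```text
clock: 7.48
tcp_pos: [0.5426, -0.0094, 0.2022]
tcp_rot: [0.961, 0.276, 0.002, 0.004]
ft_force: [-0.6, 0.4, -0.1]
gripper_width: 0.0341
target [ 0.544 -0.009  0.191] tcp [ 0.543 -0.009  0.202] shift [ 0.9  0.5 11.5] roll -0.01 or 3.132 j7 0.44 clock 7.47 w 34.1 tilt 0.6 F [-0.6  0.4 -0.1] T [ 0.04 -0.02 -0.01]
tool wing angle 119.0
clock: 8.1
tcp_pos: [0.5476, -0.0067, 0.1891]
tcp_rot: [0.961, 0.276, 0.008, 0.004]
ft_force: [0.8, -0.4, -2.2]
gripper_width: 0.0121
target [ 0.544 -0.009  0.191] tcp [ 0.548 -0.007  0.189] shift [-4.8  0.3 -1.7] roll -0.007 or 3.134 j7 0.43 clock 8.1 w 12.1 tilt 1.1 F [ 0.8 -0.4 -2.2] T [-0.36  0.31  0.21]
tool wing angle 118.74999999999999
```

Gripped: opening 12.1 mm, about the size of the tilted wing. Now the first-round turn of A.

```bash
sed -i 's/NUT\[n\],.021/NUT[n],.028/' go.py; python3 go.py a 59.5 -30 2>/dev/null; python3 -m creep '[[[1,0,0,0,0.18],[1,0,0,0,0.18],[1,0,0,0,0.18]]]'; python3 go.py a 59.5 -30 2>/dev/null
```

```text
target [ 0.547 -0.009  0.189] tcp [ 0.548 -0.007  0.189] shift [-2.   1.6  0.1] roll 0.943 or -2.199 j7 0.43 clock 8.1 w 12.1 tilt 1.1 F [ 0.8 -0.4 -2.2] T [-0.36  0.31  0.21]
tool wing angle 118.74999999999999
clock: 8.48
tcp_pos: [0.5503, -0.0052, 0.1893]
tcp_rot: [1.0, 0.004, 0.012, 0.001]
ft_force: [4.7, 2.3, 1.5]
gripper_width: 0.0115
target [ 0.547 -0.009  0.189] tcp [ 0.55  -0.005  0.189] shift [-3.5  3.9  0.3] roll 0.389 or -2.753 j7 -0.12 clock 8.47 w 11.5 tilt 1.4 F [4.7 2.3 1.5] T [ 0.45 -0.57  0.21]
tool wing angle 84.0
```

```bash
python3 -m creep '[[[1,-1,1,0,0.18],[1,-1,1,0,0.18],[1,0,0,0,0.03]]]'; python3 go.py a 59.5 -30 2>/dev/null;  python3 -m creep '[[[0.6,0,0,0,0],[0.6,0,0,0,0],[0.6,0,0,-50,0],[0.6,0,0,-50,0]]]'; python3 nuts.py side; python3 go.py c 73.5 30 2>/dev/null
```

```text
clock: 8.85
tcp_pos: [0.5539, -0.0047, 0.191]
tcp_rot: [0.98, -0.196, 0.019, -0.004]
ft_force: [1.5, -1.3, -4.9]
gripper_width: 0.0095
target [ 0.547 -0.009  0.189] tcp [ 0.554 -0.005  0.191] shift [-4.9  6.9  1.8] roll -0.016 or 3.126 j7 -0.51 clock 8.85 w 9.5 tilt 2.2 F [ 1.5 -1.3 -4.9] T [-0.2   0.04  0.25]
tool wing angle 59.00000000000001
clock: 9.35
tcp_pos: [0.5468, -0.0055, 0.2901]
tcp_rot: [0.981, -0.195, 0.014, -0.003]
ft_force: [0.7, -1.0, 0.1]
gripper_width: 0.0343
a 120 off [-1.3 -2.1] ang 63.0 std [ 2.4 15.1]
b 107 off [-1.2 -1.9] ang 37.0 std [ 2.9 15.2]
c 124 off [-1.  -1.4] ang 72.2 std [ 2.4 14.9]
d 116 off [ 0.2 -2.4] ang 171.3 std [ 2.8 15.9]
target [0.651 0.134 0.191] tcp [ 0.55  -0.005  0.297] shift [  36.7 -165.8  109.7] roll -0.238 or 2.904 j7 -0.47 clock 9.4 w 34.4 tilt 2.2 F [2.2 0.1 5.4] T [ 0.01 -0.13 -0.01]
tool wing angle 59.25000000000001
```

```bash
python3 -m creep '[[[0.6,12,-55,0,0],[0.6,12,-55,0,0],[0.6,12,-55,40,0],[0.6,0,0,20,-0.12],[0.6,0,0,0,-0.12]]]'; python3 go.py c 73 -30 2>/dev/null
```

```text
clock: 10.02
tcp_pos: [0.6505, 0.1294, 0.2459]
tcp_rot: [0.997, -0.076, 0.022, -0.0]
ft_force: [-0.6, -0.9, 0.4]
gripper_width: 0.0339
target [0.651 0.134 0.131] tcp [0.65  0.129 0.246] shift [ -4.8  -3.7 114.5] roll 0.01 or -3.131 j7 -0.59 clock 10.03 w 33.9 tilt 2.5 F [-0.6 -0.9  0.4] T [-0.02  0.06  0.01]
tool wing angle 74.0
```

```bash
python3 -m creep '[[[0.6,-4.8,-3.7,50,0],[0.6,0,0,38,0],[0.6,0,0,0,0]]]'; python3 go.py c 73 -30 2>/dev/null
```

```text
clock: 10.4
tcp_pos: [0.6504, 0.1338, 0.1558]
tcp_rot: [0.997, -0.075, 0.022, -0.001]
ft_force: [-0.4, -1.0, 0.2]
gripper_width: 0.0342
target [0.651 0.134 0.131] tcp [0.65  0.134 0.156] shift [-0.1  0.2 24.5] roll 0.013 or -3.129 j7 -0.63 clock 10.4 w 34.2 tilt 2.5 F [-0.4 -1.   0.2] T [ 0.07  0.05 -0.05]
tool wing angle 74.25
```

```bash
python3 -m creep '[[[0.6,0,0,12,0],[0.6,0,0,11,0],[1,0,0,0,0],[1,0,0,0,0],[1,0,0,0,0]]]' 40; python3 go.py c 13 -30 2>/dev/null
```

```text
clock: 11.02
tcp_pos: [0.6576, 0.1332, 0.136]
tcp_rot: [0.997, -0.076, 0.028, -0.002]
ft_force: [-0.7, 0.8, -3.1]
gripper_width: 0.0093
target [0.651 0.134 0.131] tcp [0.658 0.133 0.136] shift [-6.6  0.6  4.3] roll 1.057 or -2.084 j7 -0.64 clock 11.03 w 9.3 tilt 3.3 F [-0.7  0.8 -3.1] T [0.19 0.52 0.  ]
tool wing angle 74.0
```

```bash
python3 -m creep '[[[1,0,0,0,0.18],[1,0,0,0,0.18],[1,0,0,0,0.18],[1,0,0,0,0.18],[1,0,0,0,0.18]]]'; python3 go.py c 13 -30 2>/dev/null
```

```text
clock: 11.65
tcp_pos: [0.6603, 0.1333, 0.1395]
tcp_rot: [0.858, -0.513, 0.027, -0.017]
ft_force: [2.8, -0.3, -5.6]
gripper_width: 0.0069
target [0.651 0.134 0.131] tcp [0.66  0.133 0.14 ] shift [-4.7  8.3  7.6] roll 0.129 or -3.012 j7 -1.51 clock 11.65 w 6.9 tilt 3.6 F [ 2.8 -0.3 -5.6] T [-0.04 -0.28  0.18]
tool wing angle 20.5
```

```bash
python3 -m creep '[[[1,0,0,0,0.12],[0.6,0,0,0,0],[0.6,0,0,0,0],[0.6,0,0,-50,0],[0.6,0,0,-50,0]]]'; python3 nuts.py side; python3 go.py b 36.5 30 2>/dev/null
```

```text
clock: 12.28
tcp_pos: [0.6516, 0.133, 0.2389]
tcp_rot: [0.826, -0.563, 0.024, -0.016]
ft_force: [0.5, -0.6, 0.2]
gripper_width: 0.0343
a 119 off [-1.3 -1.9] ang 63.1 std [ 2.5 15.1]
b 108 off [-1.2 -1.6] ang 37.0 std [ 2.2 15.1]
c 121 off [-0.7 -1.4] ang 16.7 std [ 2.7 15.7]
d 114 off [ 0.6 -2.4] ang 171.0 std [ 2.8 15.9]
target [0.664 0.003 0.191] tcp [0.654 0.134 0.247] shift [124.5  42.3  56.1] roll -0.433 or 2.709 j7 -1.59 clock 12.32 w 34.2 tilt 3.9 F [1.8 0.3 5. ] T [ 0.04 -0.1   0.03]
tool wing angle 14.250000000000002
```

```bash
sed -i 's/POSE=\[.5868/POSE=[.5938/' go.py; python3 -m creep '[[[0.6,44,14,0,0],[0.6,44,14,0,0],[0.6,40,14,0,0],[0.6,0,0,20,-0.15],[0.6,0,0,0,-0.15],[0.6,0,0,0,-0.12]]]'; python3 go.py b 36.5 -30 2>/dev/null
```

```text
clock: 13.08
tcp_pos: [0.666, -0.0031, 0.2329]
tcp_rot: [0.93, -0.367, 0.036, -0.015]
ft_force: [0.1, -0.4, 0.5]
gripper_width: 0.0344
target [0.671 0.003 0.131] tcp [ 0.666 -0.003  0.233] shift [ -5.6  -2.4 101.7] roll 0.009 or -3.133 j7 -0.93 clock 13.07 w 34.4 tilt 4.4 F [ 0.1 -0.4  0.5] T [-0.02  0.11 -0.05]
tool wing angle 38.25
```

```bash
python3 -m creep '[[[0.6,-5.6,-2.4,45,0],[0.6,0,0,33,0],[0.6,0,0,0,0]]]'; python3 go.py b 36.5 -30 2>/dev/null;  python3 -m creep '[[[0.6,0,0,12,0],[0.6,0,0,11,0],[1,0,0,0,0],[1,0,0,0,0],[1,0,0,0,0]]]' 40; python3 go.py b -23.5 -30 2>/dev/null
```

```text
clock: 13.45
tcp_pos: [0.6706, 0.0027, 0.1551]
tcp_rot: [0.93, -0.364, 0.037, -0.015]
ft_force: [-0.8, 0.7, 0.3]
gripper_width: 0.034
target [0.671 0.003 0.131] tcp [0.671 0.003 0.155] shift [-0.7  0.8 23.8] roll 0.013 or -3.129 j7 -0.96 clock 13.45 w 34.0 tilt 4.6 F [-0.8  0.7  0.3] T [ 0.07  0.11 -0.02]
tool wing angle 38.5
clock: 14.08
tcp_pos: [0.6738, 0.0039, 0.135]
tcp_rot: [0.931, -0.364, 0.039, -0.017]
ft_force: [-0.2, 0.3, -2.0]
gripper_width: 0.0088
target [0.671 0.003 0.131] tcp [0.674 0.004 0.135] shift [-1.1  2.8  3.5] roll 1.192 or -1.95 j7 -0.96 clock 14.07 w 8.8 tilt 4.8 F [-0.2  0.3 -2. ] T [ 0.14  0.28 -0.22]
tool wing angle 38.75
```

```bash
python3 -m creep '[[[1,0,0,0,0.18],[1,0,0,0,0.18],[1,0,0,0,0.18],[1,0,0,0,0.18],[1,0,0,0,0.18],[1,0,0,0,0.18]]]'; python3 go.py b -23.5 -30 2>/dev/null;python3 -m creep '[[[1,0,0,0,0.05],[0.6,0,0,0,0],[0.6,0,0,0,0],[0.6,0,0,-50,0],[0.6,0,0,-50,0]]]'; python3 nuts.py side; python3 go.py d 171 30 2>/dev/null
```

```text
clock: 14.82
tcp_pos: [0.676, 0.0004, 0.1359]
tcp_rot: [-0.599, 0.8, -0.028, 0.035]
ft_force: [2.2, -0.1, 2.6]
gripper_width: 0.0073
target [0.671 0.003 0.131] tcp [0.676 0.    0.136] shift [-0.7  5.5  4.1] roll 0.079 or -3.062 j7 -2.02 clock 14.82 w 7.3 tilt 5.1 F [ 2.2 -0.1  2.6] T [-0.15 -0.24  0.23]
tool wing angle 160.0
clock: 15.45
tcp_pos: [0.6659, -0.0006, 0.2341]
tcp_rot: [-0.579, 0.814, -0.026, 0.033]
ft_force: [-0.1, 0.6, 0.1]
gripper_width: 0.0341
a 122 off [-1.3 -2.1] ang 63.7 std [ 2.4 15.2]
b 65 off [ 2.2 -4. ] ang 160.6 std [ 2.7 16. ]
c 122 off [-0.7 -1.6] ang 16.2 std [ 2.8 15.8]
d 116 off [ 0.3 -2.3] ang 171.2 std [ 2.7 15.9]
target [0.541 0.122 0.249] tcp [ 0.669 -0.     0.242] shift [-73.7 159.8 -19.4] roll -0.258 or 2.883 j7 -2.04 clock 15.5 w 34.1 tilt 5.5 F [1.4 0.2 4.9] T [ 0.06 -0.07 -0.01]
tool wing angle 157.25000000000003
```

```bash
sed -i "s/POSE=\[.5938/POSE=[.5948/; s/d=B.T@(P-s\['tcp_pos'\])\*1e3/d=B.T@(P+[0,0,.025]-(np.array(s['tcp_pos'])-.025*B[:,2]))*1e3/" go.py; python3 -m creep '[[[0.6,-18,38,-30,0],[0.6,-18,40,0,0],[0.6,-18,40,0,0],[0.6,-18,40,0,0],[0.6,0,0,0,-0.185],[0.6,0,0,0,-0.185],[0.6,0,0,0,-0.185],[0.6,0,0,0,-0.185]]]';python3 -m creep '[[[0.6,0,0,0,-0.185],[0.6,0,0,0,-0.185],[0.6,0,0,0,-0.185],[0.6,0,0,0,-0.185],[0.6,0,0,0,-0.185],[0.6,0,0,0,-0.185],[0.6,0,0,0,-0.185],[0.6,0,0,0,-0.185]]]';python3 -m creep '[[[0.6,0,0,0,-0.185],[0.6,0,0,0,-0.185],[0.6,0,0,0,-0.185],[0.6,0,0,0,-0.185],[0.6,0,0,0,-0.185]]]'; python3 go.py d 171 -30 2>/dev/null
```

```text
clock: 16.5
tcp_pos: [0.5411, 0.1236, 0.2661]
tcp_rot: [0.836, -0.545, 0.049, -0.028]
ft_force: [0.1, 0.6, -1.4]
gripper_width: 0.0343
clock: 17.5
tcp_pos: [0.5438, 0.1233, 0.2689]
tcp_rot: [0.983, 0.171, 0.06, 0.014]
ft_force: [0.8, -0.2, -1.2]
gripper_width: 0.0339
clock: 18.12
tcp_pos: [0.5456, 0.1231, 0.2706]
tcp_rot: [0.8, 0.597, 0.049, 0.042]
ft_force: [0.3, 0.3, 0.5]
gripper_width: 0.034
target [0.542 0.122 0.189] tcp [0.546 0.123 0.271] shift [ -4.  -10.4  80.7] roll -0.213 or 2.928 j7 0.96 clock 18.12 w 34.0 tilt 7.4 F [0.3 0.3 0.5] T [-0.01  0.09 -0.  ]
tool wing angle 159.75
```

```bash
python3 -m creep '[[[0.6,0,0,0,-0.185],[0.6,-6,-9,40,-0.02],[0.6,0,0,18,0]]]'; python3 go.py d 171 -30 2>/dev/null
```

```text
clock: 18.5
tcp_pos: [0.546, 0.1177, 0.2135]
tcp_rot: [0.732, 0.678, 0.047, 0.049]
ft_force: [-0.7, -0.9, -0.1]
gripper_width: 0.0343
target [0.542 0.122 0.189] tcp [0.546 0.118 0.214] shift [ 3.7 -4.5 23.9] roll -0.001 or 3.14 j7 1.17 clock 18.5 w 34.3 tilt 7.9 F [-0.7 -0.9 -0.1] T [0.01 0.15 0.04]
tool wing angle 170.75000000000003
```

```bash
python3 -m creep '[[[0.6,3.7,-4.5,13,0],[0.6,0,0,11,0],[1,0,0,0,0],[1,0,0,0,0],[1,0,0,0,0]]]' 40; python3 go.py d 111 -30 2>/dev/null
```

```text
clock: 19.12
tcp_pos: [0.5449, 0.1202, 0.1882]
tcp_rot: [0.732, 0.678, 0.046, 0.05]
ft_force: [0.4, 0.3, -2.8]
gripper_width: 0.0076
target [0.542 0.122 0.189] tcp [0.545 0.12  0.188] shift [ 1.3  0.2 -1. ] roll 1.085 or -2.056 j7 1.15 clock 19.12 w 7.6 tilt 7.8 F [ 0.4  0.3 -2.8] T [-0.01  0.25  0.02]
tool wing angle 171.0
```

```bash
python3 -m creep '[[[1,0,0,0,0.18],[1,0,0,0,0.18],[1,0,0,0,0.18],[1,0,0,0,0.18],[1,0,0,0,0.18],[1,0,0,0,0.15]]]'; python3 go.py d 111 -30 2>/dev/null
python3 - <<'E'
from h import *
B=R.from_quat(telemetry.read_state()['tcp_rot']).as_matrix();print((B.T@[1,0,0]).round(2),B[:,2].round(3))
E
```

```text
clock: 19.88
tcp_pos: [0.5441, 0.1157, 0.1916]
tcp_rot: [0.976, 0.208, 0.064, 0.025]
ft_force: [-2.7, -3.6, 4.6]
gripper_width: 0.0081
target [0.542 0.122 0.189] tcp [0.544 0.116 0.192] shift [ 2.8 -4.8  2.4] roll 0.01 or -3.132 j7 0.07 clock 19.88 w 8.1 tilt 7.9 F [-2.7 -3.6  4.6] T [-1.17  0.86  0.32]
tool wing angle 110.0
[0.91 0.4  0.14] [ 0.136 -0.023 -0.99 ]
```

```bash
python3 -m creep '[[[1,7,3,0,0],[1,7,3,0,0]]]'; python3 go.py d 111 -30 2>/dev/null
```

```text
clock: 20.12
tcp_pos: [0.5438, 0.1156, 0.1916]
tcp_rot: [0.976, 0.209, 0.047, 0.026]
ft_force: [-24.2, -3.6, 13.8]
gripper_width: 0.0081
target [0.542 0.122 0.189] tcp [0.544 0.116 0.192] shift [ 2.5 -4.9  2.3] roll 0.006 or -3.136 j7 0.07 clock 20.12 w 8.1 tilt 6.1 F [-24.2  -3.6  13.8] T [-1.24  5.51  0.05]
tool wing angle 110.25
```

```bash
python3 -m creep '[[[1,8,3,0,0],[1,8,3,0,0],[1,8,3,0,0],[1,8,3,0,0]]]'; python3 go.py d 111 -30 2>/dev/null
```

```text
clock: 20.62
tcp_pos: [0.5418, 0.115, 0.1916]
tcp_rot: [0.976, 0.214, 0.007, 0.028]
ft_force: [-25.7, -4.6, 15.6]
gripper_width: 0.0075
target [0.542 0.122 0.189] tcp [0.542 0.115 0.192] shift [ 2.8 -4.9  2.3] roll -0.0 or 3.141 j7 0.06 clock 20.62 w 7.5 tilt 3.3 F [-25.7  -4.6  15.6] T [-1.63  5.85  0.11]
tool wing angle 111.0
```

```bash
python3 -m creep '[[[1,7,5,0,0],[1,7,5,0,0],[1,7,5,0,0],[1,7,5,0,0],[1,7,5,0,0],[1,7,5,0,0],[1,7,5,0,0],[1,7,5,0,0]]]'; python3 go.py d 111 -30 2>/dev/null
python3 - <<'E'
from h import *
B=R.from_quat(telemetry.read_state()['tcp_rot']).as_matrix();print((B.T@[1,0,0]).round(2),B[:,2].round(3))
E
```

```text
clock: 21.62
tcp_pos: [0.5379, 0.1138, 0.192]
tcp_rot: [0.971, 0.229, -0.069, 0.021]
ft_force: [-23.7, -1.6, 13.0]
gripper_width: 0.0083
target [0.542 0.122 0.189] tcp [0.538 0.114 0.192] shift [ 3.6 -5.2  2.2] roll 0.008 or -3.134 j7 0.07 clock 21.62 w 8.3 tilt 8.3 F [-23.7  -1.6  13. ] T [-0.78  5.44 -0.13]
tool wing angle 113.0
[ 0.89  0.45 -0.13] [-0.125 -0.072 -0.99 ]
```

```bash
sed -i "s/POSE=\[.5948/POSE=[.5928/; s/'T',s\['ft_torque'\].round(2))/'Ttool',(B.T@s['ft_torque']).round(2),'zax',B[:,2].round(3))/" go.py; python3 -m creep '[[[0.6,0,0,0,0],[0.6,0,0,0,0],[0.6,0,0,-50,0],[0.6,0,0,-40,0]]]'; python3 nuts.py side; python3 go.py a 62 50 2>/dev/null
```

```text
clock: 22.12
tcp_pos: [0.5492, 0.1216, 0.281]
tcp_rot: [0.97, 0.23, -0.07, 0.019]
ft_force: [-0.3, 0.3, 0.2]
gripper_width: 0.0342
a 122 off [-1.3 -1.8] ang 61.3 std [ 2.3 15. ]
b 67 off [ 1.2 -3.5] ang 160.4 std [ 2.8 16. ]
c 119 off [-0.8 -1.3] ang 17.6 std [ 2.9 15.6]
d 108 off [ 0.1 -2.7] ang 111.6 std [ 2.7 16.2]
target [ 0.553 -0.009  0.269] tcp [0.551 0.122 0.286] shift [-58.3 118.2  25.6] roll 0.825 or -2.317 j7 0.08 clock 22.18 w 34.6 tilt 7.9 F [1.3 0.  3.8] Ttool [-0.03  0.22  0.  ] zax [-0.12  -0.067 -0.991]
tool wing angle 113.0
```

```bash
python3 -m creep '[[[0.6,-19,39,0,0],[0.6,-19,39,0,0],[0.6,-19,39,0,0],[0.6,0,0,0,0.18],[0.6,0,0,0,0.18],[0.6,0,0,0,0.18],[0.6,0,0,0,0.18],[0.6,0,0,0,0.09]]]'; python3 go.py a 61.5 -30 2>/dev/null
```

```text
clock: 23.18
tcp_pos: [0.5622, -0.0111, 0.2976]
tcp_rot: [0.982, -0.182, -0.042, 0.039]
ft_force: [-0.3, 0.3, -0.6]
gripper_width: 0.0341
target [ 0.553 -0.009  0.189] tcp [ 0.562 -0.011  0.298] shift [ -3.7  -6.2 108.8] roll -0.002 or 3.14 j7 -0.49 clock 23.18 w 34.1 tilt 6.6 F [-0.3  0.3 -0.6] Ttool [ 0.17  0.1  -0.01] zax [-0.098 -0.062 -0.993]
tool wing angle 61.0
```

```bash
python3 -m creep '[[[0.6,-3.7,-6,45,0],[0.6,0,0,40,0],[0.6,0,0,0,0]]]'; python3 go.py a 61.5 -30 2>/dev/null;  python3 -m creep '[[[0.6,0,0,12,0],[0.6,0,0,11,0],[1,0,0,0,0],[1,0,0,0,0],[1,0,0,0,0]]]' 60; python3 go.py a 11.5 -30 2>/dev/null
```

```text
clock: 23.55
tcp_pos: [0.5559, -0.009, 0.2122]
tcp_rot: [0.982, -0.183, -0.038, 0.038]
ft_force: [-0.8, 0.3, 0.4]
gripper_width: 0.0342
target [ 0.553 -0.009  0.189] tcp [ 0.556 -0.009  0.212] shift [-3.   1.3 23.5] roll -0.004 or 3.138 j7 -0.51 clock 23.55 w 34.2 tilt 6.2 F [-0.8  0.3  0.4] Ttool [ 0.15  0.02 -0.  ] zax [-0.089 -0.06  -0.994]
tool wing angle 60.75
clock: 24.18
tcp_pos: [0.5497, -0.0077, 0.1917]
tcp_rot: [0.982, -0.182, -0.043, 0.037]
ft_force: [2.9, -1.5, -4.3]
gripper_width: 0.0077
target [ 0.553 -0.009  0.189] tcp [ 0.55  -0.008  0.192] shift [1.8 2.2 2.7] roll 0.872 or -2.27 j7 -0.51 clock 24.18 w 7.7 tilt 6.5 F [ 2.9 -1.5 -4.3] Ttool [ 0.12  0.56 -0.02] zax [-0.098 -0.057 -0.994]
tool wing angle 61.0
```

```bash
python3 -m creep '[[[1,0,0,0,0.18],[1,0,0,0,0.18],[1,0,0,0,0.18]]]' 80; python3 go.py a 11.5 -30 2>/dev/null; python3 -m creep '[[[1,0,0,0,0.18]]]'; python3 go.py a 11.5 -30 2>/dev/null;  python3 -m creep '[[[1,0,0,0,0.18]]]'; python3 go.py a 11.5 -30 2>/dev/null
```

```text
clock: 24.55
tcp_pos: [0.5527, -0.0085, 0.1916]
tcp_rot: [0.894, -0.444, -0.028, 0.047]
ft_force: [2.7, -0.1, -0.5]
gripper_width: 0.0058
target [ 0.553 -0.009  0.189] tcp [ 0.553 -0.009  0.192] shift [0.3 2.7 2.8] roll 0.316 or -2.826 j7 -1.06 clock 24.55 w 5.8 tilt 6.3 F [ 2.7 -0.1 -0.5] Ttool [ 0.7   0.61 -0.25] zax [-0.092 -0.058 -0.994]
tool wing angle 28.75
clock: 24.68
tcp_pos: [0.5536, -0.0092, 0.1916]
tcp_rot: [0.849, -0.525, -0.023, 0.049]
ft_force: [-0.5, -1.2, -0.7]
gripper_width: 0.0051
target [ 0.553 -0.009  0.189] tcp [ 0.554 -0.009  0.192] shift [-0.2  3.1  2.9] roll 0.13 or -3.012 j7 -1.24 clock 24.68 w 5.1 tilt 6.2 F [-0.5 -1.2 -0.7] Ttool [-0.76 -0.16 -0.92] zax [-0.09  -0.059 -0.994]
tool wing angle 18.75
clock: 24.8
tcp_pos: [0.5532, -0.0095, 0.1919]
tcp_rot: [0.798, -0.6, -0.018, 0.052]
ft_force: [-2.7, -1.6, 1.9]
gripper_width: 0.0058
target [ 0.553 -0.009  0.189] tcp [ 0.553 -0.01   0.192] shift [0.2 2.7 3. ] roll -0.052 or 3.089 j7 -1.42 clock 24.8 w 5.8 tilt 6.3 F [-2.7 -1.6  1.9] Ttool [-1.13 -0.16 -2.55] zax [-0.092 -0.061 -0.994]
tool wing angle 9.25
```

Torque climbed to 2.5 N m, so A has reached its stop. Releasing it and going to C.

```bash
python3 -m creep '[[[0.6,0,0,0,0],[0.6,0,0,0,0],[0.6,0,0,-50,0],[0.6,0,0,-50,0]]]'; python3 nuts.py side; python3 go.py c 16.7 60 2>/dev/null
```

```text
clock: 25.3
tcp_pos: [0.5618, -0.0039, 0.2908]
tcp_rot: [0.8, -0.597, -0.02, 0.053]
ft_force: [0.8, 0.8, 0.4]
gripper_width: 0.0343
a 123 off [-1.  -1.8] ang 23.8 std [ 2.3 15.4]
b 67 off [ 1.5 -3.7] ang 160.4 std [ 2.8 15.9]
c 119 off [-0.5 -1.4] ang 16.6 std [ 2.6 15.8]
d 105 off [-0.1 -2.5] ang 111.6 std [ 2.7 16.4]
target [0.657 0.134 0.221] tcp [ 0.565 -0.003  0.298] shift [-106.4 -131.8   60.2] roll -0.142 or 3.0 j7 -1.4 clock 25.35 w 34.3 tilt 6.0 F [1.8 0.8 4.6] Ttool [ 0.22 -0.04 -0.03] zax [-0.085 -0.06  -0.995]
tool wing angle 9.75
```

```bash
python3 -m creep '[[[0.6,-26,-33,0,0],[0.6,-26,-33,0,0],[0.6,-26,-33,0,0],[0.6,-26,-33,0,0],[0.6,0,0,5,-0.185],[0.6,0,0,5,-0.185],[0.6,0,0,5,-0.185],[0.6,0,0,5,-0.185]]]';python3 -m creep '[[[0.6,0,0,5,-0.185],[0.6,0,0,5,-0.185],[0.6,0,0,5,-0.185],[0.6,0,0,5,-0.185],[0.6,0,0,5,-0.185],[0.6,0,0,5,-0.185],[0.6,0,0,5,-0.185],[0.6,0,0,5,-0.185]]]';python3 -m creep '[[[0.6,0,0,0,-0.185],[0.6,0,0,0,-0.185],[0.6,0,0,0,-0.185],[0.6,0,0,0,-0.185],[0.6,0,0,0,-0.185]]]'; python3 go.py c 16.7 -30 2>/dev/null
```

```text
clock: 26.35
tcp_pos: [0.6683, 0.1347, 0.2654]
tcp_rot: [0.964, -0.263, -0.026, 0.037]
ft_force: [-0.1, -0.7, -0.1]
gripper_width: 0.0339
clock: 27.35
tcp_pos: [0.6694, 0.13, 0.2253]
tcp_rot: [0.885, 0.465, -0.04, 0.009]
ft_force: [0.4, 0.3, -0.1]
gripper_width: 0.0341
clock: 27.98
tcp_pos: [0.6717, 0.1278, 0.2253]
tcp_rot: [0.579, 0.814, -0.038, -0.009]
ft_force: [1.1, 0.1, 0.1]
gripper_width: 0.0347
target [0.657 0.134 0.131] tcp [0.672 0.128 0.225] shift [12.2 -6.7 94.3] roll -0.098 or 3.044 j7 1.39 clock 27.98 w 34.7 tilt 4.5 F [1.1 0.1 0.1] Ttool [-0.15  0.04  0.04] zax [-0.059 -0.052 -0.997]
tool wing angle 12.000000000000002
```

```bash
python3 -m creep '[[[0.6,12,-7,40,-0.1],[0.6,0,0,30,0],[0.6,0,0,0,0]]]'; python3 go.py c 16.7 -30 2>/dev/null
```

```text
clock: 28.35
tcp_pos: [0.6589, 0.1322, 0.1551]
tcp_rot: [0.535, 0.844, -0.036, -0.01]
ft_force: [-0.4, 0.1, -0.1]
gripper_width: 0.0342
target [0.657 0.134 0.131] tcp [0.659 0.132 0.155] shift [ 1.9 -0.9 23.8] roll 0.008 or -3.133 j7 1.46 clock 28.35 w 34.2 tilt 4.3 F [-0.4  0.1 -0.1] Ttool [-0.1   0.04  0.  ] zax [-0.055 -0.05  -0.997]
tool wing angle 17.5
```

```bash
python3 -m creep '[[[0.6,2,-1,12,0],[0.6,0,0,11,0],[1,0,0,0,0],[1,0,0,0,0],[1,0,0,0,0],[1,0,0,0,0.18],[1,0,0,0,0.18],[1,0,0,0,0.18]]]' 80; python3 go.py c -30 -30 2>/dev/null; python3 -m creep '[[[1,0,0,0,0.18]]]'; python3 go.py c -30 -30 2>/dev/null;  python3 -m creep '[[[1,0,0,0,0.18]]]'; python3 go.py c -30 -30 2>/dev/null
```

```text
clock: 29.35
tcp_pos: [0.6592, 0.1305, 0.1348]
tcp_rot: [0.747, 0.664, -0.035, 0.003]
ft_force: [1.9, -0.9, -0.9]
gripper_width: 0.0057
target [0.657 0.134 0.131] tcp [0.659 0.13  0.135] shift [ 1.6 -3.2  3.5] roll 0.327 or -2.814 j7 0.93 clock 29.35 w 5.7 tilt 4.0 F [ 1.9 -0.9 -0.9] Ttool [-0.32 -0.25 -0.27] zax [-0.048 -0.051 -0.998]
tool wing angle 168.75
clock: 29.48
tcp_pos: [0.659, 0.1297, 0.135]
tcp_rot: [0.805, 0.592, -0.035, 0.007]
ft_force: [-1.4, -1.7, 0.5]
gripper_width: 0.0053
target [0.657 0.134 0.131] tcp [0.659 0.13  0.135] shift [ 1.8 -3.5  3.6] roll 0.141 or -3.0 j7 0.76 clock 29.48 w 5.3 tilt 4.1 F [-1.4 -1.7  0.5] Ttool [ 0.26 -0.68 -0.3 ] zax [-0.049 -0.053 -0.997]
tool wing angle 159.0
clock: 29.6
tcp_pos: [0.6587, 0.1289, 0.1352]
tcp_rot: [0.856, 0.515, -0.035, 0.011]
ft_force: [-0.5, 1.9, -5.2]
gripper_width: 0.0054
target [0.657 0.134 0.131] tcp [0.659 0.129 0.135] shift [ 1.9 -3.8  3.8] roll -0.045 or 3.097 j7 0.59 clock 29.6 w 5.4 tilt 4.2 F [-0.5  1.9 -5.2] Ttool [ 0.43 -0.12 -0.27] zax [-0.05  -0.054 -0.997]
tool wing angle 149.0
```

Torque is still only friction. Continuing.

```bash
for i in 1; do python3 -m creep '[[[1,0,0,0,0.18]]]'; python3 go.py c -47 -30 2>/dev/null; python3 -m creep '[[[1,0,0,0,0.12]]]'; python3 go.py c -47 -30 2>/dev/null; done
```

```text
clock: 29.72
tcp_pos: [0.6583, 0.1281, 0.1352]
tcp_rot: [0.9, 0.434, -0.035, 0.014]
ft_force: [0.5, -0.9, -0.4]
gripper_width: 0.0052
target [0.657 0.134 0.131] tcp [0.658 0.128 0.135] shift [ 2.  -4.3  3.7] roll 0.077 or -3.064 j7 0.42 clock 29.73 w 5.2 tilt 4.3 F [ 0.5 -0.9 -0.4] Ttool [-0.03 -0.26 -0.9 ] zax [-0.05  -0.056 -0.997]
tool wing angle 138.75
clock: 29.85
tcp_pos: [0.6582, 0.128, 0.1354]
tcp_rot: [0.925, 0.379, -0.034, 0.017]
ft_force: [0.1, -2.3, -0.6]
gripper_width: 0.0053
target [0.657 0.134 0.131] tcp [0.658 0.128 0.135] shift [ 1.6 -4.4  3.8] roll -0.044 or 3.098 j7 0.3 clock 29.85 w 5.3 tilt 4.4 F [ 0.1 -2.3 -0.6] Ttool [-0.05 -0.06 -1.95] zax [-0.05  -0.058 -0.997]
tool wing angle 132.0
```

```bash
python3 -m creep '[[[0.6,0,0,0,0],[0.6,0,0,0,0],[0.6,0,0,-50,0],[0.6,0,0,-40,0]]]'; python3 nuts.py side;  python3 go.py b 160 60 2>/dev/null
```

```text
clock: 30.35
tcp_pos: [0.6609, 0.1334, 0.2242]
tcp_rot: [0.923, 0.382, -0.037, 0.016]
ft_force: [-0.4, -0.0, -0.2]
gripper_width: 0.0338
a 124 off [-1.2 -1.8] ang 23.1 std [ 2.4 15.3]
b 66 off [ 1.5 -3.7] ang 161.0 std [ 2.7 15.7]
c 52 off [ 4.3 -5.1] ang 138.3 std [ 2.7 16.4]
d 106 off [-0.3 -2.4] ang 111.9 std [ 2.8 16.5]
target [0.67  0.003 0.221] tcp [0.663 0.134 0.23 ] shift [-88.6  98.7  15.3] roll -0.531 or 2.61 j7 0.33 clock 30.4 w 33.9 tilt 4.3 F [0.2 0.3 3.7] Ttool [-0.04  0.12 -0.01] zax [-0.05  -0.056 -0.997]
tool wing angle 132.25
```

```bash
python3 -m creep '[[[0.6,-30,33,0,0],[0.6,-30,33,0,0],[0.6,-29,33,0,0],[0.6,0,0,0,-0.18],[0.6,0,0,0,-0.18],[0.6,0,0,0,-0.16]]]'; python3 go.py b 160.5 -30 2>/dev/null
```

```text
clock: 31.15
tcp_pos: [0.6716, -0.0007, 0.2394]
tcp_rot: [0.787, 0.616, -0.034, 0.007]
ft_force: [0.9, -0.1, 1.0]
gripper_width: 0.0344
target [0.67  0.003 0.131] tcp [ 0.672 -0.001  0.239] shift [  8.1   0.5 107.7] roll 0.005 or -3.136 j7 1.06 clock 31.15 w 34.4 tilt 3.9 F [ 0.9 -0.1  1. ] Ttool [-0.04  0.07  0.02] zax [-0.044 -0.052 -0.998]
tool wing angle 162.25
```

```bash
python3 -m creep '[[[0.6,8,0,45,0],[0.6,0,0,38,0],[0.6,0,0,0,0]]]'; python3 go.py b 160.5 -30 2>/dev/null; python3 -m creep '[[[0.6,0,0,12,0],[0.6,0,0,11,0],[1,0,0,0,0],[1,0,0,0,0],[1,0,0,0,0],[1,0,0,0,0.18],[1,0,0,0,0.18],[1,0,0,0,0.18]]]' 80; python3 go.py b 122 -30 2>/dev/null; python3 -m creep '[[[1,0,0,0,0.18]]]'; python3 go.py b 122 -30 2>/dev/null
```

```text
clock: 31.52
tcp_pos: [0.6707, 0.003, 0.1553]
tcp_rot: [0.786, 0.617, -0.032, 0.007]
ft_force: [-0.3, -0.8, 0.4]
gripper_width: 0.0344
target [0.67  0.003 0.131] tcp [0.671 0.003 0.155] shift [-0.5 -0.3 23.9] roll 0.01 or -3.131 j7 1.03 clock 31.52 w 34.4 tilt 3.7 F [-0.3 -0.8  0.4] Ttool [ 0.02  0.03 -0.  ] zax [-0.042 -0.05  -0.998]
tool wing angle 162.5
clock: 32.52
tcp_pos: [0.6703, -0.0022, 0.1359]
tcp_rot: [0.925, 0.378, -0.029, 0.019]
ft_force: [-3.8, 1.4, -1.9]
gripper_width: 0.0058
target [0.67  0.003 0.131] tcp [ 0.67  -0.002  0.136] shift [ 2.1 -3.1  4.4] roll 0.148 or -2.993 j7 0.5 clock 32.52 w 5.8 tilt 4.0 F [-3.8  1.4 -1.9] Ttool [ 0.88 -0.66 -0.33] zax [-0.04  -0.057 -0.998]
tool wing angle 131.75
clock: 32.65
tcp_pos: [0.6696, -0.0024, 0.1361]
tcp_rot: [0.956, 0.291, -0.028, 0.022]
ft_force: [-2.3, -0.7, -1.4]
gripper_width: 0.0057
target [0.67  0.003 0.131] tcp [ 0.67  -0.002  0.136] shift [ 2.1 -3.3  4.4] roll -0.037 or 3.105 j7 0.33 clock 32.65 w 5.7 tilt 4.1 F [-2.3 -0.7 -1.4] Ttool [-0.1  -0.84 -0.45] zax [-0.041 -0.058 -0.997]
tool wing angle 120.75
```

```bash
python3 -m creep '[[[1,0,0,0,0.18]]]'; python3 go.py b 97 -30 2>/dev/null; python3 -m creep '[[[1,0,0,0,0.18]]]'; python3 go.py b 97 -30 2>/dev/null
```

```text
clock: 32.78
tcp_pos: [0.669, -0.0023, 0.1362]
tcp_rot: [0.979, 0.202, -0.027, 0.025]
ft_force: [-1.3, -1.4, -1.6]
gripper_width: 0.0057
target [0.67  0.003 0.131] tcp [ 0.669 -0.002  0.136] shift [ 1.9 -3.3  4.5] roll 0.193 or -2.948 j7 0.15 clock 32.77 w 5.7 tilt 4.2 F [-1.3 -1.4 -1.6] Ttool [-0.37 -0.56 -0.52] zax [-0.043 -0.059 -0.997]
tool wing angle 109.50000000000001
clock: 32.9
tcp_pos: [0.669, -0.0026, 0.1363]
tcp_rot: [0.993, 0.113, -0.025, 0.028]
ft_force: [-0.4, -2.1, -1.8]
gripper_width: 0.0058
target [0.67  0.003 0.131] tcp [ 0.669 -0.003  0.136] shift [ 1.5 -3.8  4.6] roll 0.012 or -3.129 j7 -0.02 clock 32.9 w 5.8 tilt 4.3 F [-0.4 -2.1 -1.8] Ttool [-0.7  -0.13 -2.36] zax [-0.042 -0.061 -0.997]
tool wing angle 98.25000000000001
```

```bash
python3 -m creep '[[[0.6,0,0,0,0],[0.6,0,0,0,0],[0.6,0,0,-50,0],[0.6,0,0,-62,0],[0.6,0,0,-50,0]]]'; python3 nuts.py side;  python3 go.py d 112 60 2>/dev/null
```

```text
clock: 33.52
tcp_pos: [0.6747, 0.0092, 0.2989]
tcp_rot: [0.992, 0.118, -0.027, 0.026]
ft_force: [-0.0, 0.4, 0.4]
gripper_width: 0.034
a 125 off [-1.1 -2. ] ang 23.5 std [ 2.3 15.3]
b 76 off [-0.  -2.2] ang 108.3 std [ 2.4 15.9]
c 52 off [ 4.  -4.6] ang 138.0 std [ 2.8 16.2]
d 108 off [-0.2 -2.5] ang 111.4 std [ 2.6 16.2]
target [0.54  0.122 0.279] tcp [0.677 0.01  0.307] shift [-107.3 -140.8   26.3] roll -0.222 or 2.92 j7 0.02 clock 33.58 w 34.2 tilt 3.9 F [ 0.3 -0.2  5.1] Ttool [ 0.02  0.04 -0.03] zax [-0.037 -0.056 -0.998]
tool wing angle 98.75
```

```bash
python3 -m creep '[[[0.6,-27,-35,0,0],[0.6,-27,-35,0,0],[0.6,-27,-35,0,0],[0.6,-27,-35,0,0],[0.6,0,0,20,-0.12],[0.6,0,0,0,-0.1]]]'; python3 go.py d 112 -30 2>/dev/null
```

```text
clock: 34.33
tcp_pos: [0.5365, 0.1272, 0.2889]
tcp_rot: [0.971, 0.236, -0.018, 0.022]
ft_force: [0.3, -0.0, 0.6]
gripper_width: 0.0341
target [0.54  0.122 0.189] tcp [0.536 0.127 0.289] shift [  3.7   3.8 100. ] roll 0.02 or -3.121 j7 0.09 clock 34.33 w 34.1 tilt 3.2 F [ 0.3 -0.   0.6] Ttool [-0.01  0.04 -0.05] zax [-0.025 -0.05  -0.998]
tool wing angle 113.75
```

```bash
python3 -m creep '[[[0.6,4,4,42,0.02],[0.6,0,0,34,0],[0.6,0,0,0,0]]]'; python3 go.py d 112 -30 2>/dev/null; python3 -m creep '[[[0.6,0,0,12,0],[0.6,0,0,11,0],[1,0,0,0,0],[1,0,0,0,0],[1,0,0,0,0],[1,0,0,0,0.18],[1,0,0,0,0.18],[1,0,0,0,0.18]]]' 80; python3 go.py d 76 -30 2>/dev/null; python3 -m creep '[[[1,0,0,0,0.18]]]'; python3 go.py d 76 -30 2>/dev/null
```

```text
clock: 34.7
tcp_pos: [0.5408, 0.1239, 0.2129]
tcp_rot: [0.973, 0.23, -0.015, 0.021]
ft_force: [-0.0, -0.1, 0.9]
gripper_width: 0.0342
target [0.54  0.122 0.189] tcp [0.541 0.124 0.213] shift [-2.   1.4 24. ] roll 0.008 or -3.133 j7 0.06 clock 34.7 w 34.2 tilt 3.0 F [-0.  -0.1  0.9] Ttool [ 0.06 -0.03  0.02] zax [-0.02  -0.048 -0.999]
tool wing angle 113.0
clock: 35.7
tcp_pos: [0.5374, 0.1218, 0.1929]
tcp_rot: [0.999, -0.044, -0.011, 0.027]
ft_force: [-0.0, -1.6, 0.9]
gripper_width: 0.0066
target [0.54  0.122 0.189] tcp [0.537 0.122 0.193] shift [1.8 1.  3.8] roll 0.035 or -3.107 j7 -0.48 clock 35.7 w 6.6 tilt 3.4 F [-0.  -1.6  0.9] Ttool [-0.58 -0.48 -0.27] zax [-0.025 -0.053 -0.998]
tool wing angle 78.25
clock: 35.83
tcp_pos: [0.5383, 0.1223, 0.1935]
tcp_rot: [0.99, -0.136, -0.008, 0.028]
ft_force: [1.6, -0.7, -4.2]
gripper_width: 0.0066
target [0.54  0.122 0.189] tcp [0.538 0.122 0.194] shift [1.3 1.4 4.5] roll -0.15 or 2.991 j7 -0.67 clock 35.83 w 6.6 tilt 3.3 F [ 1.6 -0.7 -4.2] Ttool [-0.18 -0.02 -0.28] zax [-0.023 -0.053 -0.998]
tool wing angle 66.5
```

```bash
python3 -m creep '[[[1,0,0,0,0.18]]]'; python3 go.py d 51 -30 2>/dev/null; python3 -m creep '[[[1,0,0,0,0.18]]]'; python3 go.py d 51 -30 2>/dev/null
```

```text
clock: 35.95
tcp_pos: [0.5387, 0.1221, 0.1935]
tcp_rot: [0.974, -0.226, -0.005, 0.028]
ft_force: [-0.3, -2.3, -2.3]
gripper_width: 0.0063
target [0.54  0.122 0.189] tcp [0.539 0.122 0.194] shift [1.  1.1 4.6] roll 0.071 or -3.071 j7 -0.85 clock 35.95 w 6.3 tilt 3.3 F [-0.3 -2.3 -2.3] Ttool [-0.55 -0.1  -1.4 ] zax [-0.022 -0.053 -0.998]
tool wing angle 55.25
clock: 36.08
tcp_pos: [0.5387, 0.1218, 0.1937]
tcp_rot: [0.949, -0.313, -0.002, 0.03]
ft_force: [-0.7, -3.4, 1.5]
gripper_width: 0.0061
target [0.54  0.122 0.189] tcp [0.539 0.122 0.194] shift [1.1 0.7 4.7] roll -0.109 or 3.033 j7 -1.03 clock 36.08 w 6.1 tilt 3.4 F [-0.7 -3.4  1.5] Ttool [-0.9  -0.08 -3.  ] zax [-0.022 -0.055 -0.998]
tool wing angle 44.75
```

```bash
python3 -m creep '[[[0.6,0,0,0,0],[0.6,0,0,0,0],[0.6,0,0,-50,0],[0.6,0,0,-60,0],[0.6,0,0,-60,0]]]'; python3 nuts.py side
python3 - <<'E'
from h import *
B=R.from_quat(telemetry.read_state()['tcp_rot']).as_matrix();print('robot-ward -x in tool',(B.T@[-1,0,0]).round(2))
im=imaging.get_image('side');ref=cv2.imread('pics/side0.png')[:,:,::-1]
for l in('tube_rack','beaker','pipe_clamp','amber_bottle','tip_box','spanner'):
    d=models.spot_in('side',l); print(l,[(int(q['position'][1]*640),int(q['position'][0]*400)) for q in d[:1]])
o,M=frame([.5868,.061,3.2414]);L=(cloud(im)-o)@M
H=L[(np.hypot(L[:,0]-.064,L[:,1])<.02)&(L[:,2]>.022)&(L[:,2]<.045)]
w,V=np.linalg.eigh(np.cov(H[:,:2].T));print('vent now',np.degrees(np.arctan2(V[1,1],V[0,1]))%180,w)
L=(np.load('cl.npz')['side']-o)@M
H=L[(np.hypot(L[:,0]-.064,L[:,1])<.02)&(L[:,2]>.022)&(L[:,2]<.045)]
w,V=np.linalg.eigh(np.cov(H[:,:2].T));print('vent before',np.degrees(np.arctan2(V[1,1],V[0,1]))%180)
cv2.imwrite('pics/end.png',np.hstack([cv2.resize(x[110:320,170:400],None,fx=1.7,fy=1.7,interpolation=2) for x in(ref,im['img'])])[:,:,::-1])
E
```

```text
clock: 36.7
tcp_pos: [0.5416, 0.1303, 0.3637]
tcp_rot: [0.95, -0.311, -0.005, 0.031]
ft_force: [0.5, 1.1, 0.1]
gripper_width: 0.034
a 126 off [-1.  -1.9] ang 23.6 std [ 2.4 15.3]
b 77 off [ 0.2 -3.1] ang 108.5 std [ 2.6 16. ]
c 54 off [ 4.1 -4.9] ang 138.0 std [ 2.8 16.3]
d 149 off [-1.3 -1.3] ang 63.7 std [ 2.4 15.3]
robot-ward -x in tool [-0.81  0.59  0.02]
tube_rack [(259, 296)]
beaker [(360, 195)]
pipe_clamp [(343, 293)]
amber_bottle [(192, 266)]
tip_box [(350, 150)]
spanner [(374, 252)]
vent now 49.676701522112005 [2.68604700e-06 5.72812837e-05]
vent before 51.84544715560378
```

View pics/end.png

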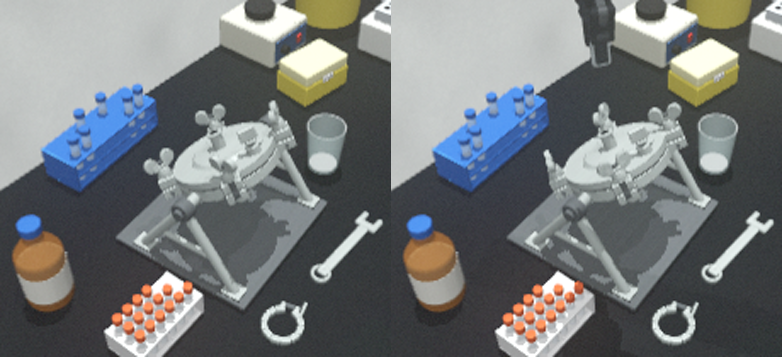

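The before and after views match except for the four turned nuts. The bystanders have not moved, the vent tab is at the same angle within noise, and the gripper is clear. Handing in.

```bash
python3 -c "
from plant import bot
print(bot.finish_job())"
```

```text
the job is handed in; nothing more can be done
None
```

I tightened all four cover nuts clockwise in the order A, C, B, D and handed the job in at about 37 s. No verdict was reported.

| Nut | First round (measured) | Second-round stop torque | Total turn (measured) |
|---|---|---|---|
| A | about 58° | 2.5 N m | about 96° |
| C | about 56° | 2.0 N m | about 115° |
| B | about 57° | 2.4 N m | about 108° |
| D | about 59° | 3.0 N m | about 107° |

- **Nuts home:** each nut turned against only 0.3–0.5 N m, then the torque rose sharply at the stop. All four totals fall within the stated 1.65–2.1 rad (95–120°). Later looks showed each nut still where I left it.
- **Vent and bystanders:** the vent tab read 50° against 52° before, which is within measurement noise. The six loose items showed no visible movement between the first and last side views, and the gripper was clear of everything.

Problems along the way:
- **Missed grips:** the first two grips on A closed on nothing, because the camera showed the real fingertips about 25 mm above the reported TCP. One test turn of about 0.36 rad in that position left the nut unmoved. I then gripped deeper and it worked.
- **Tool tilt:** the tool slowly drifted up to 8° off vertical. I pushed it back with about 25 N while holding nut D at the end of its first-round turn, which did not visibly move the nut.

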